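# Turn over the welded box-section coupon in its toggle-clamp jig

### The job

The top seam of the box-section coupon in the welding jig is done: flip the toggle clamp open, take the coupon out and turn it over, so that the face that is not yet welded is on top. Set it back fully home in the jig, lying flat in both nest blocks, and throw the clamp handle upright again until it locks over centre on the coupon. Do not let the coupon topple over on the way, and leave the spray can, brush, hammer and pipe ring where they are.

Things in the scene. Friction and masses are not known exactly. Their poses are not given: they have to be found in the camera images.
- jig: Fixed welding jig; origin on the bench under nest, same axes (jig x, y). Steel base plate 116 x 236 x 12 mm, jig y -72 to +164 mm. Two aluminium nest blocks, 92 wide, 16 along y, at y = -40 and +40; end stops 30 wide at y = -63 and +63, top 52 mm above the bench. Clamp riser block 60 wide at y 65 to 139. The bench to the robot's right (world x 0.42 to 0.56, y -0.32 to -0.22) is clear.
- nest (a point): Where the coupon's centre belongs in the jig, 55 mm above the bench; z up, x across the coupon, y along it towards the clamp. The coupon rests on the nest blocks 40 mm above the bench, between ears 56 mm apart with sloping lead-ins (top 56 mm above the bench) and end stops 121 mm apart. Between the two blocks its sides are open down to the base plate, for fingers.
- coupon_mid (a point): Centre of the loose dark steel box-section coupon: 110 mm long (its y), 50 wide (x), 30 thick (z), 0.34 to 0.53 kg. Its +z face is welded: a raised grey bead across the middle in brown and violet heat tint. Its -z face is not: a thin dark joint line in a bright ground band, two tack spots. At the start it lies in the nest, +z up, axes as nest. On end it stands by itself.
- handle_grip (a point): Point on the clamp's red grip (18 x 18 mm, 74 long along its z), 21 mm below the free end; x = jig x. Upright when locked, it swings back (jig +y). From nest at each handle angle (y, z mm; x 0): locked (127,155), 10 deg (142,154), 20 (159,146), 30 (175,135), 40 (188,120), 50 (199,102), 60 (205,83), 70 (207,62), fully open at 75 (206,54).
- clamp_pin (a point): Pin of the clamp's arm at jig y = 98 mm, 106 mm above the bench. Locked over centre, the handle needs 5 to 8 N at the grip to break back; beyond 45 deg it falls fully open by its own weight and stays so. To close, bring it forward along the same path with a few newtons, most in the last 20 deg, until it snaps over centre onto its stop. The open arm reaches 80 mm up from the pin.
- clamp_arm (a joint): Angle in rad of the hold-down arm: about 0.05 when clamped, nearly level over the coupon, its black rubber tip (17 mm wide) pressing on the top face at jig y = +36 mm with some 20 N; 0.11 with the handle at 20 deg, 0.44 at 40, 0.86 at 60; 1.30 at the open stop. Open, its tip still overhangs the coupon's end at jig y = 42 mm, 155 mm above the bench. With no coupon it closes to 0.
- spray_can: Bystander: yellow spray can, 54 mm diameter, 165 mm tall, standing; origin at its foot.
- wire_brush: Bystander: wire brush lying on the bench; origin under its middle.
- hammer: Bystander: hammer lying on the bench; origin under its middle.
- pipe_ring: Bystander: short steel pipe ring, 110 mm diameter, 30 mm high, lying flat; origin at the centre of its underside.
Not all that is in view belongs to the job. What is meant by the part that bears coupon_mid is not pink, red or turquoise, and is the smaller of those in its own colour.

How it is judged:
On the way, in this order (a step that is already met when the one before it is completed fails the run):
1. the clamp is released: its arm is up, past 1.0 rad (value of joint clamp_arm above 1 rad), for 0.2 s.
2. the coupon is turned over and lies in the nest, the bare face up, the clamp still open (angle between coupon_mid's own z axis and vertical above 3.04 rad and horizontal distance between coupon_mid and nest below 0.009 m and z of coupon_mid in the frame of nest below 0.003 m and value of joint clamp_arm above 0.3 rad), for 0.2 s.
At the end, for the whole second after the job is handed in: The coupon lies in the nest bare face up (flat within 4.5 degrees, its centre within 8 mm sideways and 3 mm in height of nest, square within 4.5 degrees, at rest), the clamp arm is down on it (below 0.10 rad) and the handle is upright within 3 degrees, locked over centre (angle between coupon_mid's own z axis and vertical above 3.06 rad and horizontal distance between coupon_mid and nest below 0.008 m and z of coupon_mid in the frame of nest between -0.003 and 0.003 m and angle between the y axis of coupon_mid and the y axis of nest, either way round below 0.08 rad and value of joint clamp_arm below 0.1 rad and angle between handle_grip's own z axis and vertical below 0.05 rad and linear speed of coupon below 0.02 m/s); the robot touches nothing.
It fails at once if the coupon topples or tumbles (turns faster than 9 rad/s) (angular speed of coupon above 9 rad/s).
It fails at once if a bystander is moved by more than 30 mm (distance of any of spray_can, wire_brush, hammer, pipe_ring from where it was at the start of the episode above 0.03 m).
It also fails if it takes over 72 s, if anything falls off the work surface, if the arm or the gripper's body presses on something with over 40 N, if the wrist force passes 120 N, or if a joint passes its speed limit or range.

### The arm

A 6-joint arm with a two-finger parallel gripper is mounted at the origin on the work surface. World frame = base frame: x ahead of the robot, y to its left, z up, the work surface at z = 0. Lengths are in m, angles in rad, forces in N, time in s.
With the tool pointing down it reaches from about 0.325 to 0.775 m from the base axis. Payload 5.5 kg.
Tool frame: the origin (TCP) lies at the very end of the fingers, on their centre line; the grasp point (between the pads) lies 19 mm behind it (r.grasp_offset is the distance from the TCP to the grasp point, in m); z points along the fingers, y is the direction in which the jaws open and shut (so a half turn about z gives the same grasp; the last joint's range is limited). The gripper opens to 88 mm and grips with 3 to 60 N. Pads are 20 mm wide; open, the fingers measure 115 mm over their backs; the gripper's body (75 mm by 178 mm) begins 61 mm behind the grasp point.
Start: joints at [-1.368, 0.091, 1.231, -0, 1.82, -0.057], TCP at [0.154, -0.58, 0.223] pointing down, gripper open.
Joint ranges: [-2.87, 2.87], [-0.86, 2.18], [0.17, 2.46], [-1.51, 4.65], [0.06, 2.69], [-2.65, 2.65]. Speed limits (rad/s): [2.57, 2.57, 3.01, 3.14, 3.14, 3.14].

### API

Orientations are given as a 3x3 rotation matrix whose columns are the frame's x, y, z axes.
In Python, from workcell import r, monitor, viewer, sign_off gives the robot as it stands. Calls block until the motion is done:
- r.reach(position, orientation): joint-space move of the TCP to a pose.
- r.servo_line(position, ori=None, speed=0.15, contact_N=None): straight line of the TCP; ori=None keeps the orientation; speed is the mean speed in m/s. With contact_N (N) it stops when the force on the tool has changed by that much, and returns True; else False.
- r.set_joints(angles): joint-space move.
- r.open_gripper() and r.clamp(grasp_force=None): open the fingers fully, or close them until they stop; grasp_force is the grip in N (None keeps the last).
- r.dwell(seconds).
- r.inverse_kinematics(position, orientation): joint angles nearest the present ones, or None.
- monitor.state(): the state.
- viewer.grab_frame(name): name is "side" or "top" or "wrist"; returns a dict with "color" (384x512x3 uint8, red, green, blue), "intrinsics" (3x3 intrinsics, pixels), "world_from_camera" (4x4, takes a point from camera to world coordinates). Camera axes: x right, y down, z forward; pixel columns grow to the right and rows downward; lengths in m; the calibration is good to about 2 mm. A picture is of the moment at which its call begins. There is no depth.
A pose or a line that the arm cannot do raises r.PlanningError and nothing moves.
- sign_off(): hands the job in, once; it reports no verdict.
The state is a dict: "t": time; "joint_positions": joint angles; "qd": joint speeds; "joint_torque": joint torques, N m; "tcp_pos": TCP position; "tcp_rot": TCP orientation; "contact_force": force on the tool from outside, world axes, zero at the start; "ft_torque": the same for the moment, N m; "opening": finger opening in m.
Only numpy, scipy, OpenCV 4.12 (cv2) and the standard library are available. Lean on these libraries where they do the work, as an engineer would, in place of code of your own. Each camera call takes 0.05 s, during which the arm holds its last target.

## Working session

There is one attempt and no reset: what is moved stays moved. The work goes in short steps, each a Python script; the robot and the scene stay as the last script left them, time stands still between calls to the robot, and variables do not carry over. Pictures are saved under pics/ and viewed, and the job is handed in when it is done.

```bash
ls; mkdir -p pics; python3 - <<'E'
from workcell import r, monitor, viewer
import cv2, numpy as np
s=monitor.state(); print(s['t'],s['tcp_pos'],s['opening'])
for n in ["side","top","wrist"]:
    f=viewer.grab_frame(n); cv2.imwrite(f"pics/{n}0.png",f["color"][...,::-1]); print(n,f["intrinsics"].tolist(),np.round(f["world_from_camera"],3).tolist())
E
```

```text
pics
0.0 [ 0.15406649 -0.57958726  0.22149245] 0.08797068209740172
side [[379.58782032466206, 0.0, 251.91787296229316], [0.0, 379.58782032466206, 198.48273865783287], [0.0, 0.0, 1.0]] [[-0.703, -0.518, 0.487, -0.089], [-0.711, 0.531, -0.462, 0.589], [-0.02, -0.671, -0.741, 1.049], [0.0, 0.0, 0.0, 1.0]]
top [[425.8958662234083, 0.0, 255.7015968192439], [0.0, 425.8958662234083, 190.876243952742], [0.0, 0.0, 1.0]] [[0.016, -0.988, 0.157, 0.329], [-1.0, -0.013, 0.016, 0.015], [-0.013, -0.157, -0.988, 1.451], [0.0, 0.0, 0.0, 1.0]]
wrist [[286.0789093943533, 0.0, 256.5635428195594], [0.0, 286.0789093943533, 192.0643166510842], [0.0, 0.0, 1.0]] [[0.257, -0.934, -0.248, 0.222], [-0.966, -0.249, -0.064, -0.562], [-0.002, 0.256, -0.967, 0.384], [0.0, 0.0, 0.0, 1.0]]
```

View pics/side0.png

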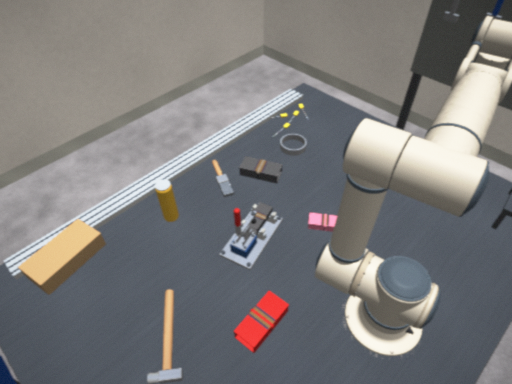

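View pics/top0.png

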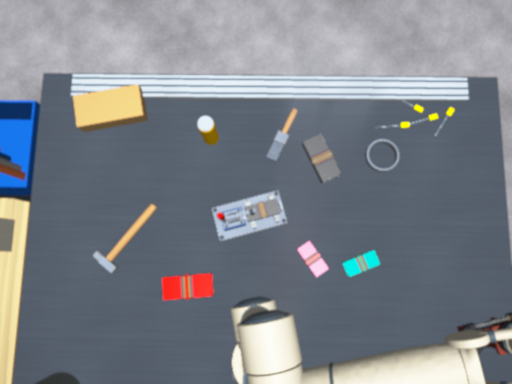

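Candidates for the coupon in the top picture:
- dark block in the jig (265,210)
- larger dark block (321,158)
- red (187,287)
- pink (313,259)
- turquoise (361,263)

By the description it is the smaller dark one, lying in the jig. I'll check it in a close crop.

```bash
python3 - <<'E'
import cv2
a=cv2.imread("pics/top0.png")[180:250,200:300]; b=cv2.imread("pics/side0.png")[190:280,205:305]
cv2.imwrite("pics/crop_top0.png",cv2.resize(a,None,fx=8,fy=8,interpolation=cv2.INTER_CUBIC))
cv2.imwrite("pics/crop_side0.png",cv2.resize(b,None,fx=6,fy=6,interpolation=cv2.INTER_CUBIC))
E
```

```text
(no output)
```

View pics/crop_top0.png

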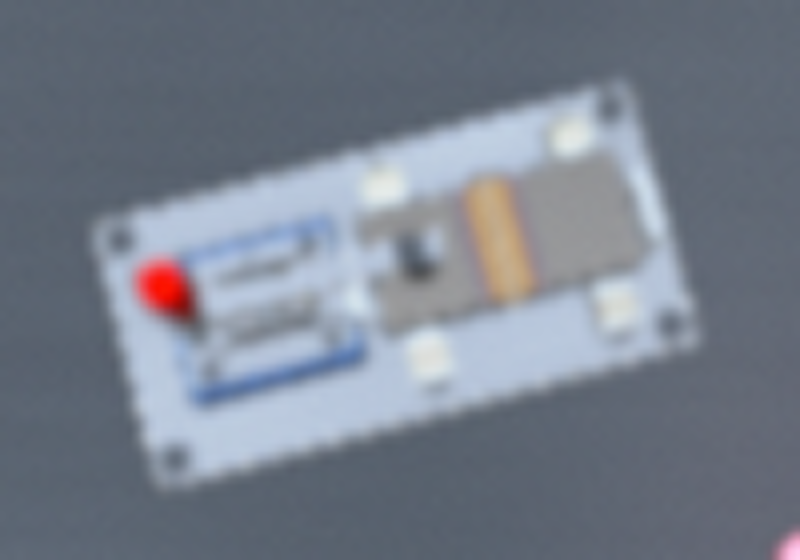

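View pics/crop_side0.png

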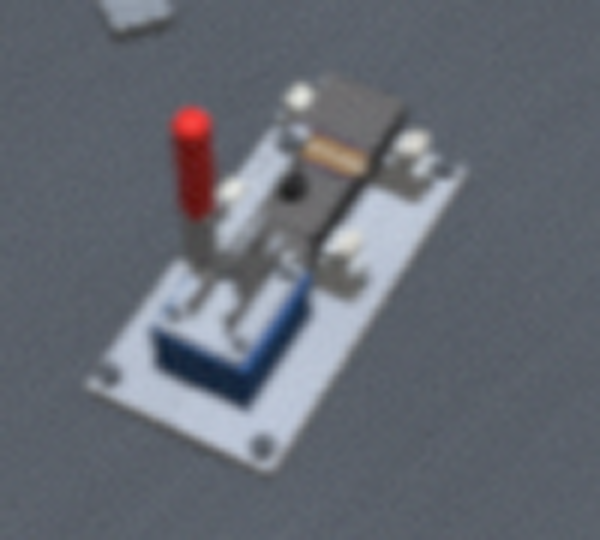

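The crop shows the smaller dark block with brown tint at top px (262,210), clamped in the jig with the red grip at (220,216). It matches the description. Next I'll locate the jig.

```bash
cat > h.py <<'E'
import numpy as np, cv2
from workcell import r, monitor, viewer, sign_off
def ray(f,u,v):
    K,T=f["intrinsics"],f["world_from_camera"]; d=T[:3,:3]@np.linalg.inv(K)@np.array([u,v,1.]); return T[:3,3],d
def onz(f,u,v,z):
    o,d=ray(f,u,v); return o+d*(z-o[2])/d[2]
def proj(f,p):
    T=f["world_from_camera"]; c=T[:3,:3].T@(np.asarray(p)-T[:3,3]); q=f["intrinsics"]@c; return q[:2]/q[2]
def grab(n,name=None):
    f=viewer.grab_frame(n)
    if name: cv2.imwrite(f"pics/{name}.png",f["color"][...,::-1])
    return f
def plate(f,seed=None,thr=130):
    """jig pose from base plate outline"""
    g=f["color"].astype(int); m=((g[...,2]>thr)&(g[...,0]>thr-25)&(abs(g[...,0]-g[...,2])<60)).astype(np.uint8)
    m=cv2.morphologyEx(m,cv2.MORPH_CLOSE,np.ones((9,9)))
    cs,_=cv2.findContours(m,cv2.RETR_EXTERNAL,cv2.CHAIN_APPROX_NONE)
    out=[]
    for c in cs:
        if cv2.contourArea(c)<800: continue
        P=np.array([onz(f,u,v,.012)[:2] for u,v in c[:,0]])
        (cx,cy),(w,h),a=cv2.minAreaRect((P*1000).astype(np.float32))
        out.append((cx,cy,w,h,a,cv2.contourArea(c)))
    return out,m
E
python3 - <<'E'
from h import *
for n in ["top","side"]:
    f=grab(n); o,m=plate(f); 
    for x in o: print(n,np.round(x,1))
    cv2.imwrite(f"pics/m_{n}.png",m*255)
E
```

```text
top [ 7.100e+01 -3.421e+02  2.545e+02  9.042e+02  1.100e+00  9.257e+03]
top [ 474.7   59.4  123.   243.    15.9 2463. ]
top [ 692.6 -399.8  110.1  114.3   88.6  820.5]
top [  879.1    88.2  1875.7   941.2    85.6 49267.5]
side [-292.3 -122.3   62.2  221.3    0.  1025. ]
side [  56.6  -35.5  360.5  332.1   27.1 7264.5]
side [ 476.6   55.5  123.8  250.1   17.5 1627.5]
side [ 1.1607e+03 -5.6750e+02  2.8414e+03  2.2248e+03  4.2300e+01  6.0483e+04]
```

```bash
cat >> h.py <<'E'
def rotx(a): c,s=np.cos(a),np.sin(a); return np.array([[1,0,0],[0,c,-s],[0,s,c]])
def rotz(a): c,s=np.cos(a),np.sin(a); return np.array([[c,-s,0],[s,c,0],[0,0,1]])
DOWN=np.diag([1.,-1,-1])
E
python3 - <<'E'
from h import *
s=monitor.state(); f=grab("wrist"); R=s['tcp_rot']; print(np.round(R,3))
T=f["world_from_camera"]; print("cam in tool",np.round(R.T@(T[:3,3]-s['tcp_pos']),3),np.round(R.T@T[:3,:3],2))
# look pose candidates: tool down, yaw
for yaw in np.arange(-180,180,30):
    Ro=rotz(np.radians(yaw))@DOWN
    q=r.inverse_kinematics(np.array([0.43,0.03,0.33]),Ro); print(yaw, None if q is None else np.round(q,2))
E
```

```text
[[ 0.966  0.257 -0.   ]
 [ 0.257 -0.966  0.001]
 [ 0.    -0.001 -1.   ]]
cam in tool [ 0.071  0.001 -0.162] [[ 0.   -0.97 -0.26]
 [ 1.    0.    0.  ]
 [-0.   -0.26  0.97]]
-180 [-0.01 -0.31  1.41 -0.    2.04 -1.58]
-150 [-0.01 -0.31  1.41 -0.    2.04 -2.1 ]
-120 [-0.01 -0.31  1.41 -0.    2.04 -2.63]
-90 None
-60 [-0.01 -0.31  1.41 -0.    2.04  2.61]
-30 [-0.01 -0.31  1.41 -0.    2.04  2.09]
0 [-0.01 -0.31  1.41 -0.    2.04  1.56]
30 [-0.01 -0.31  1.41 -0.    2.04  1.04]
60 [-0.01 -0.31  1.41 -0.    2.04  0.51]
90 [-0.01 -0.31  1.41 -0.    2.04 -0.01]
120 [-0.01 -0.31  1.41 -0.    2.04 -0.53]
150 [-0.01 -0.31  1.41 -0.    2.04 -1.06]
```

```bash
python3 - <<'E'
from h import *
r.reach(np.array([0.46,0.10,0.33]),rotz(np.radians(105))@DOWN)
s=monitor.state(); print(s['t'],s['tcp_pos'],s['joint_positions'])
f=grab("wrist","w1"); np.savez("w1.npz",**f)
o,m=plate(f,thr=140)
for x in o: print(np.round(x,1))
cv2.imwrite("pics/m1.png",m*255)
E
```

```text
2.9583 [0.46020168 0.0994204  0.32976373] [ 1.40610601e-01 -2.02561659e-01  1.32106241e+00 -1.81547121e-04
  2.02348223e+00 -1.20003278e-01]
[ 474.3   59.7  115.2  235.1   16.  8041.5]
[7.6900e+01 3.6000e+00 6.7300e+01 1.9580e+02 2.0000e+00 2.7985e+03]
```

View pics/w1.png

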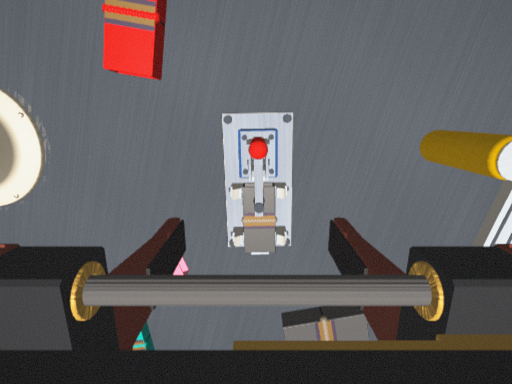

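The wrist picture shows the jig plate at px (223–293,113–248), the red grip at (258,148) and the coupon at (259,225) with its tint band at y=221. The measured plate is 115×235 mm against the nominal 116×236, so the measurement is good. Next I'll cross-check with the grip and study reachability.

```bash
cat >> h.py <<'E'
YAW=np.radians(16.0); RJ=rotz(YAW); NEST=np.array([.4743,.0597,0])-RJ@np.array([0,.046,0])+np.array([0,0,.055])
def J(x,y,z): return NEST+RJ@np.array([x,y,z])/1000.
E
python3 - <<'E'
from h import *
d=np.load("w1.npz"); f=dict(d)
g=f["color"].astype(int)
m=(g[...,0]>150)&(g[...,1]<60)&(g[...,2]<60); m[:110]=0; v,u=np.nonzero(m)
print("red",u.mean(),v.mean(),NEST)
p=onz(f,u.mean(),v.mean(),.231); print("red top in jig",RJ.T@(p-NEST)*1000)
# coupon tint band centre at z=.070
m=(g[...,0]-g[...,2]>50)&(g[...,1]>60); m[:205]=0;m[232:]=0;m[:,:235]=0;m[:,285:]=0; v,u=np.nonzero(m); print("bead",u.mean(),v.mean(),RJ.T@(onz(f,u.mean(),v.mean(),.070)-NEST)*1000)
def tool(delta,sx): # in coupon/jig-like frame: approach = -cos z + sin y ; sx: camera on -y(+1) or +y(-1)
    a=np.array([0,np.sin(delta),-np.cos(delta)]); x=-sx*np.array([0,np.cos(delta),np.sin(delta)]); return np.column_stack([x,np.cross(a,x),a])
go=r.grasp_offset; print("go",go)
def ik(gp,R):
    q=r.inverse_kinematics(gp+R[:,2]*go,R); return q
for delta in (0,15,25):
  for sx in (1,-1):
    Rt=tool(np.radians(delta),sx)
    q=ik(J(0,-15,0),RJ@Rt); q2=ik(J(0,-15,40),RJ@Rt)
    print("jig",delta,sx,None if q is None else np.round(q,2),None if q2 is None else np.round(q2,2))
    for ha in range(0,360,30):
      h=np.array([np.cos(np.radians(ha)),np.sin(np.radians(ha)),0]); Z=np.array([0,0,1.])
      RC=np.column_stack([np.cross(-Z,h),-Z,h])   # coupon axes standing, -y up
      res=[]
      for flip in (0,1):
        Rt2=Rt if not flip else np.diag([-1,1,-1])@Rt
        res.append(ik(np.array([.49,-.27,.070]),RC@Rt2))
      print(ha,*["None" if x is None else np.round(x,2) for x in res])
E
```

```text
red 257.8599221789883 149.13229571984436 [0.48697932 0.01548196 0.055     ]
red top in jig [6.35429997e-02 1.28257041e+02 1.76000000e+02]
bead 259.17551020408166 220.58367346938775 [ 0.57569298 -1.01244914 15.        ]
go 0.0187
jig 0 1 None None
0 None [-1.15 -0.06  2.4   1.88  1.27 -0.82]
30 [-0.18  0.95  1.01 -1.15  2.35 -2.57] [-1.2   0.33  1.95  1.47  1.69 -0.72]
60 [-0.03  0.67  1.46 -1.29  1.99 -2.52] [-1.1   0.65  1.49  1.24  2.04 -0.65]
90 None [-0.93  0.93  1.04  1.08  2.4  -0.62]
120 [-0.05 -0.02  2.37  4.28  1.17 -2.28] None
150 None None
180 [-1.15 -0.06  2.4   1.88  1.27 -0.82] None
210 [-1.2   0.33  1.95  1.47  1.69 -0.72] [-0.18  0.95  1.01 -1.15  2.35 -2.57]
240 [-1.1   0.65  1.49  1.24  2.04 -0.65] [-0.03  0.67  1.46 -1.29  1.99 -2.52]
270 [-0.93  0.93  1.04  1.08  2.4  -0.62] None
300 None [-0.05 -0.02  2.37  4.28  1.17 -2.28]
330 None None
jig 0 -1 [-0.07 -0.16  1.81 -0.    1.49 -0.35] [-0.07 -0.18  1.76 -0.    1.57 -0.35]
0 None [-1.15 -0.06  2.4   1.88  1.27  2.32]
30 [-0.18  0.95  1.01 -1.15  2.35  0.57] [-1.2   0.33  1.95  1.47  1.69  2.42]
60 [-0.03  0.67  1.
[... 3052 characters left out ...]
0.7   1.12 -0.81  2.16  0.69] None
60 [-0.07  0.42  1.52 -0.99  1.8   0.53] [-1.05  0.39  1.55  0.95  1.85  2.56]
90 [-0.01  0.06  1.94 -1.17  1.39  0.39] [-0.91  0.68  1.15  0.76  2.19  2.39]
120 [-0.13 -0.41  2.35 -1.3   0.84  0.11] [-0.73  0.9   0.82  0.47  2.48  2.09]
150 None [-0.55  0.99  0.68 -0.05  2.61  1.52]
180 None [-0.37  0.91  0.8  -0.55  2.46  0.97]
210 None [-0.2   0.7   1.12 -0.81  2.16  0.69]
240 [-1.05  0.39  1.55  0.95  1.85  2.56] [-0.07  0.42  1.52 -0.99  1.8   0.53]
270 [-0.91  0.68  1.15  0.76  2.19  2.39] [-0.01  0.06  1.94 -1.17  1.39  0.39]
300 [-0.73  0.9   0.82  0.47  2.48  2.09] [-0.13 -0.41  2.35 -1.3   0.84  0.11]
330 [-0.55  0.99  0.68 -0.05  2.61  1.52] None
```

```bash
cat >> h.py <<'E'
GO=r.grasp_offset
TH=np.array([0,10,20,30,40,50,60,70,75]); GY=np.array([127,142,159,175,188,199,205,207,206.]); GZ=np.array([155,154,146,135,120,102,83,62,54.])
def hpose(th,back=0,k=0.6,off=(0,0)):
    """tool pose with grasp point on handle grip at angle th (deg); back (m) retreat along tool"""
    ph=np.radians(k*th); a=-np.array([0,np.sin(ph),np.cos(ph)]); x=np.array([0,np.cos(ph),-np.sin(ph)])
    R=RJ@np.column_stack([x,np.cross(a,x),a])
    g=J(0,np.interp(th,TH,GY)+off[0],np.interp(th,TH,GZ)+off[1])
    return g+R[:,2]*(GO-back),R
def tool(delta,sx):
    d=np.radians(delta); a=np.array([0,np.sin(d),-np.cos(d)]); x=-sx*np.array([0,np.cos(d),np.sin(d)]); return np.column_stack([x,np.cross(a,x),a])
FLIP=np.diag([-1.,1,-1])
def stand(ha):
    h=np.array([np.cos(np.radians(ha)),np.sin(np.radians(ha)),0]); Z=np.array([0,0,1.]); return np.column_stack([np.cross(-Z,h),-Z,h])
def st():
    s=monitor.state(); return f"t={s['t']:.1f} tcp={np.round(s['tcp_pos'],4)} F={np.round(s['contact_force'],1)} op={s['opening']*1000:.1f}mm q={np.round(s['joint_positions'],2)}"
E
python3 - <<'E'
from h import *
for th in (0,20,40,60,75):
    for b in (0,.07): 
        q=r.inverse_kinematics(*hpose(th,b)); print(th,b,None if q is None else np.round(q,2))
E
```

```text
0 0 [ 0.22 -0.26  1.62 -0.    1.78 -0.06]
0 0.07 [ 0.22 -0.24  1.48 -0.    1.9  -0.06]
20 0 [ 0.43 -0.23  1.62 -0.21  1.78  0.11]
20 0.07 [ 0.46 -0.2   1.48 -0.22  1.9   0.12]
40 0 [ 0.62 -0.14  1.62 -0.4   1.79  0.28]
40 0.07 [ 0.67 -0.11  1.49 -0.41  1.91  0.28]
60 0 [ 0.75 -0.01  1.63 -0.57  1.8   0.42]
60 0.07 [ 0.82  0.02  1.5  -0.57  1.92  0.42]
75 0 [ 0.82  0.09  1.64 -0.68  1.82  0.51]
75 0.07 [ 0.89  0.13  1.51 -0.67  1.93  0.5 ]
```

```bash
python3 - <<'E'
from h import *
r.reach(*hpose(0,.06)); p,R=hpose(0,0)
print(r.servo_line(p,R,speed=.12,contact_N=12)); 
r.clamp(15); print(st())
for th in (10,20,30,40,50,60,70):
    p,R=hpose(th); r.servo_line(p,R,speed=.12); print(th,st()[:70])
r.open_gripper(); r.dwell(.2)
p,R=hpose(70,.12); r.servo_line(p,R,speed=.25); print(st())
f=grab("wrist","w2"); grab("side","s2"); grab("top","t2")
im=cv2.imread("pics/s2.png")[180:280,200:310]; cv2.imwrite("pics/s2c.png",cv2.resize(im,None,fx=5,fy=5,interpolation=cv2.INTER_CUBIC))
E
```

```text
False
t=5.2 tcp=[0.4515 0.1374 0.1913] F=[-4.  -1.1  1.1] op=18.0mm q=[ 0.22 -0.26  1.62 -0.    1.78 -0.06]
10 t=5.4 tcp=[0.4475 0.1513 0.1899] F=[-5.2  1.9 -0.8] op=17.8mm q=[ 0.33
20 t=5.7 tcp=[0.4434 0.1657 0.1825] F=[-5.8  2.8  2.1] op=17.7mm q=[ 0.44
30 t=6.0 tcp=[0.4396 0.1787 0.171 ] F=[-3.9  1.2 -2.2] op=17.7mm q=[ 0.53
40 t=6.3 tcp=[0.4368 0.1888 0.1568] F=[-4.7 -0.1 -2.5] op=17.9mm q=[ 0.62
50 t=6.6 tcp=[0.4344 0.1971 0.14  ] F=[-4.1 -2.9 -4.2] op=17.6mm q=[ 0.69
60 t=6.9 tcp=[0.4333 0.2013 0.1226] F=[-4.7 -3.2 -3.4] op=17.8mm q=[ 0.75
70 t=7.2 tcp=[0.4332 0.2019 0.1034] F=[-6.  -4.3 -2.3] op=17.8mm q=[ 0.8 
t=9.2 tcp=[0.4112 0.2794 0.1914] F=[ 0.1 -0.5 -0.6] op=87.6mm q=[ 0.91  0.13  1.4  -0.64  2.01  0.47]
```

View pics/s2c.png

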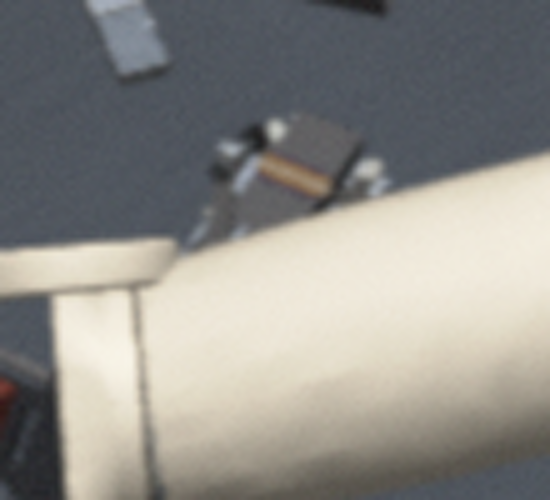

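The side crop shows the hold-down arm raised, with its black tip at about (225,150) in the crop, and the coupon free with its brown band at (295,175).

```bash
python3 - <<'E'
from h import *
D=25; Y=-10.; R1=RJ@tool(D,-1)
def pose(R,g,back=0): return g+R[:,2]*(GO-back),R
q=r.inverse_kinematics(*pose(R1,J(0,Y-50,60),.1)); print(q)
# via: high above, away from clamp
r.reach(J(0,20,330),rotz(np.radians(106))@DOWN)
r.reach(*pose(R1,J(0,Y-10,30),.09)); print(st())
f=grab("wrist","w3"); grab("side","s3")
im=cv2.imread("pics/s3.png")[170:290,190:320]; cv2.imwrite("pics/s3c.png",cv2.resize(im,None,fx=5,fy=5,interpolation=cv2.INTER_CUBIC))
E
```

```text
[-0.43094289  0.07363165  1.36683399  0.35560613  1.97250142 -0.61490765]
t=11.6 tcp=[ 0.5015 -0.032   0.1513] F=[0.2 0.8 0.1] op=87.6mm q=[-0.37  0.01  1.5   0.36  1.89 -0.58]
```

View pics/w3.png

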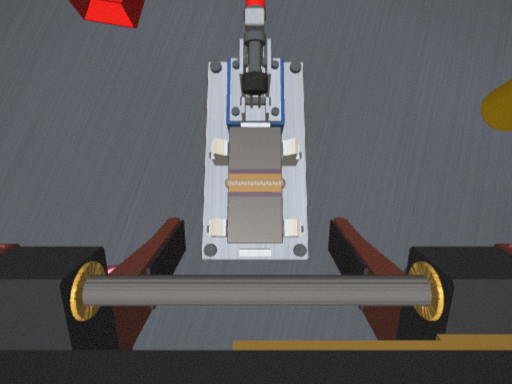

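View pics/s3c.png

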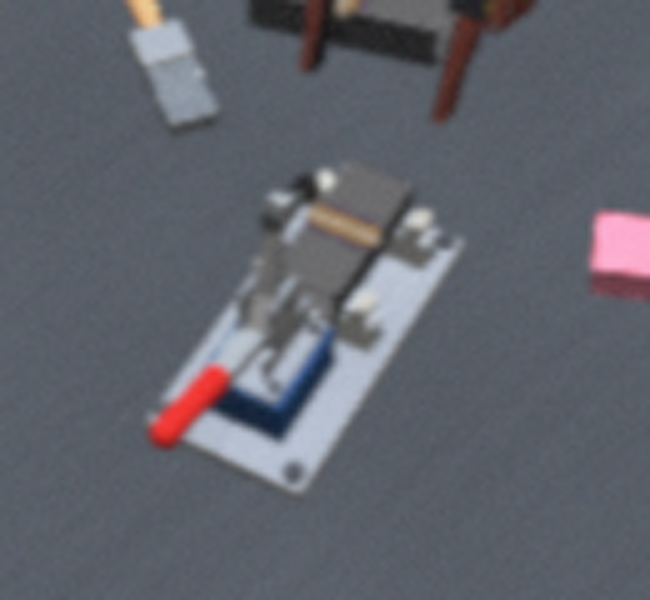

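The clamp is fully open: the red handle is laid back at crop (190,405) and the arm is up. The wrist view shows the coupon at px (228–283,125–243), bead at (255,184), with the fingers centred about it. I'll re-measure from here and then grasp.

```bash
python3 - <<'E'
from h import *
D=25; Y=-10.; R1=RJ@tool(D,-1)
def pose(R,g,back=0): return g+R[:,2]*(GO-back),R
f=grab("wrist"); g=f["color"].astype(int)
o,m=plate(f,thr=140)
for x in o[:3]: print(np.round(x,1))
m=(g[...,0]-g[...,2]>50)&(g[...,1]>60); m[:170]=0;m[200:]=0;m[:,:215]=0;m[:,300:]=0; v,u=np.nonzero(m)
print("bead jig",RJ.T@(onz(f,u.mean(),v.mean(),.070)-NEST)*1000)
r.servo_line(*pose(R1,J(0,Y,0),.06),speed=.15)
print(r.servo_line(*pose(R1,J(0,Y,0)),speed=.08,contact_N=12)); print(st())
r.clamp(35); print(st())
r.servo_line(*pose(R1,J(0,Y,20)),speed=.08); print(st())
r.servo_line(*pose(R1,J(0,Y,45)),speed=.12); print(st())
r.servo_line(*pose(R1,J(0,Y-90,60)),speed=.15)
r.servo_line(*pose(R1,J(0,Y-120,140)),speed=.2); print(st())
f=grab("wrist","w4"); grab("side","s4")
E
```

```text
[4.70200e+02 7.38000e+01 1.14800e+02 2.65100e+02 1.60000e+01 1.85455e+04]
bead jig [ 0.16361779 -0.82037209 15.        ]
False
t=13.2 tcp=[0.4879 0.0134 0.0385] F=[-0.3  0.1  0.1] op=88.0mm q=[-0.3   0.01  1.7   0.36  1.67 -0.59]
t=13.9 tcp=[0.4874 0.0134 0.0381] F=[-1.3 -1.7  1.3] op=50.0mm q=[-0.3   0.01  1.7   0.36  1.67 -0.59]
t=14.3 tcp=[0.488  0.0133 0.0587] F=[-0.2  0.6 -3.9] op=49.8mm q=[-0.3  -0.01  1.68  0.36  1.71 -0.57]
t=14.7 tcp=[0.488  0.0133 0.0834] F=[ 0.5  0.8 -4.2] op=49.6mm q=[-0.3  -0.03  1.65  0.37  1.75 -0.56]
t=16.0 tcp=[ 0.5204 -0.1013  0.1773] F=[-1.1 -0.1 -4.4] op=50.0mm q=[-0.46  0.12  1.34  0.34  1.97 -0.66]
```

View pics/w4.png

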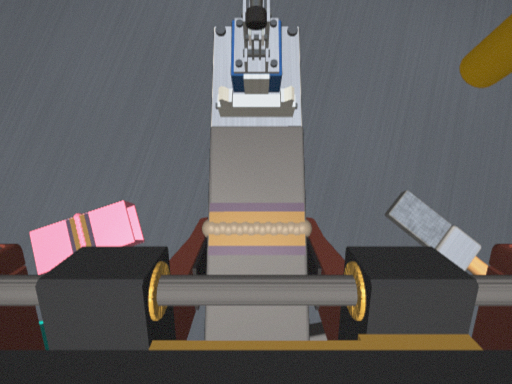

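View pics/s4.png

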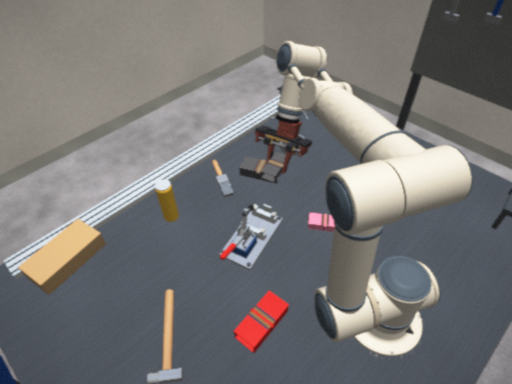

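The coupon is held straight by the sides, with the weld band at px (257,230) and a lift weight of about 4.3 N. I'll check the obstacles around the standing site before turning.

```bash
python3 - <<'E'
from h import *
f=grab("top","t4")
for n,u,v,z in [("bigdark",321,158,.04),("ring",383,155,.03),("pink",313,259,.02),("turq",361,263,.02),("brush",280,140,.01)]: print(n,np.round(onz(f,u,v,z),3))
def pose(R,g,back=0): return g+R[:,2]*(GO-back),R
for ha in (45,55,65):
  C=stand(ha)
  for site in ((.47,-.28),(.49,-.27)):
    g=np.array([*site,.065])
    for n,R,up in (("P",C@tool(25,-1),0),("Pup",C@tool(25,-1),.12),("Q+",C@FLIP@tool(25,1),0),("Q+up",C@FLIP@tool(25,1),.1),("Q-up",C@FLIP@tool(25,-1),.1)):
      q=r.inverse_kinematics(*pose(R,g+[0,0,up])); print(ha,site,n,None if q is None else np.round(q,2))
for sx in (1,-1):
  for z in (0,30,60,140):
    for y in (-10,-130):
      q=r.inverse_kinematics(*pose(RJ@tool(25,sx),J(0,y,z))); print(sx,y,z,None if q is None else np.round(q,2))
E
```

```text
bigdark [ 0.669 -0.182  0.04 ]
ring [ 0.684 -0.394  0.03 ]
pink [ 0.33  -0.156  0.02 ]
turq [ 0.32  -0.314  0.02 ]
brush [ 0.739 -0.044  0.01 ]
45 (0.47, -0.28) P [-0.15  0.53  1.37 -0.9   1.95  0.61]
45 (0.47, -0.28) Pup [-0.15  0.4   1.31 -0.97  2.06  0.44]
45 (0.47, -0.28) Q+ [-1.15  0.23  1.76  1.02  1.69 -0.53]
45 (0.47, -0.28) Q+up [-1.15  0.09  1.71  1.05  1.79 -0.37]
45 (0.47, -0.28) Q-up None
45 (0.49, -0.27) P [-0.13  0.57  1.31 -0.9   1.98  0.61]
45 (0.49, -0.27) Pup [-0.13  0.45  1.25 -0.97  2.09  0.44]
45 (0.49, -0.27) Q+ [-1.11  0.23  1.76  1.04  1.66 -0.52]
45 (0.49, -0.27) Q+up [-1.11  0.09  1.71  1.06  1.75 -0.35]
45 (0.49, -0.27) Q-up None
55 (0.47, -0.28) P [-0.11  0.43  1.51 -0.96  1.83  0.56]
55 (0.47, -0.28) Pup [-0.11  0.29  1.45 -1.02  1.94  0.39]
55 (0.47, -0.28) Q+ [-1.11  0.34  1.62  0.96  1.81 -0.58]
55 (0.47, -0.28) Q+up [-1.11  0.21  1.58  1.    1.91 -0.43]
55 (0.47, -0.28) Q-up None
55 (0.49, -0.27) P [-0.09  0.48  1.45 -0.96  1.85  0.56]
55 (0.49, -0.27) Pup [-0.09  0.34  1.39 -1.01  1.96  0.39]
55 (0.49, -0.27) Q+ [-1.07  0.34  1.62  0.98  1.78 -0.56]
[... 644 characters left out ...]
1.67  2.55]
1 -130 0 [-0.47  0.19  1.51  0.32  1.74  2.4 ]
1 -10 30 [-0.3  -0.01  1.67  0.37  1.72  2.57]
1 -130 30 [-0.47  0.17  1.48  0.32  1.79  2.42]
1 -10 60 [-0.3  -0.03  1.64  0.37  1.77  2.59]
1 -130 60 [-0.47  0.15  1.45  0.33  1.84  2.44]
1 -10 140 None
1 -130 140 [-0.47  0.12  1.33  0.34  1.97  2.49]
-1 -10 0 [-0.3   0.01  1.7   0.36  1.67 -0.59]
-1 -130 0 [-0.47  0.19  1.51  0.32  1.74 -0.74]
-1 -10 30 [-0.3  -0.01  1.67  0.37  1.72 -0.57]
-1 -130 30 [-0.47  0.17  1.48  0.32  1.79 -0.72]
-1 -10 60 [-0.3  -0.03  1.64  0.37  1.77 -0.55]
-1 -130 60 [-0.47  0.15  1.45  0.33  1.84 -0.7 ]
-1 -10 140 [-0.3  -0.06  1.52  0.38  1.91 -0.49]
-1 -130 140 [-0.47  0.12  1.33  0.34  1.97 -0.66]
```

```bash
python3 - <<'E'
from h import *
def pose(R,g,back=0): return g+R[:,2]*(GO-back),R
C=stand(60); R=C@tool(25,-1); g=np.array([.47,-.28,.065])
r.clamp(45)
r.reach(*pose(R,g+[0,0,.10])); print(st())
grab("side","s5")
r.servo_line(*pose(R,g+[0,0,.015]),speed=.12)
print(r.servo_line(*pose(R,g-[0,0,.006]),speed=.03,contact_N=5)); print(st())
grab("side","s6");grab("wrist","w6")
E
```

```text
t=17.6 tcp=[ 0.4615 -0.2945  0.1568] F=[-0.1 -0.1 -3.9] op=50.1mm q=[-0.09  0.25  1.53 -1.03  1.86  0.39]
True
t=19.1 tcp=[ 0.4615 -0.2947  0.0573] F=[2.2 0.8 4.5] op=49.9mm q=[-0.09  0.38  1.58 -1.    1.77  0.54]
```

View pics/s6.png

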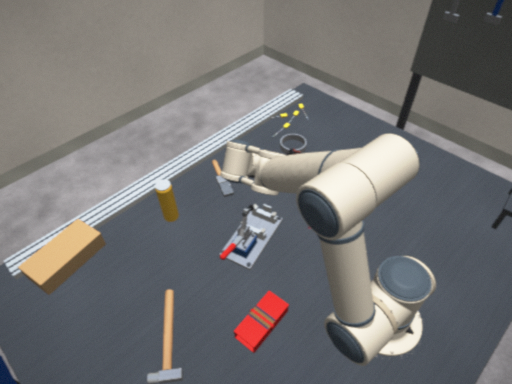

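View pics/w6.png

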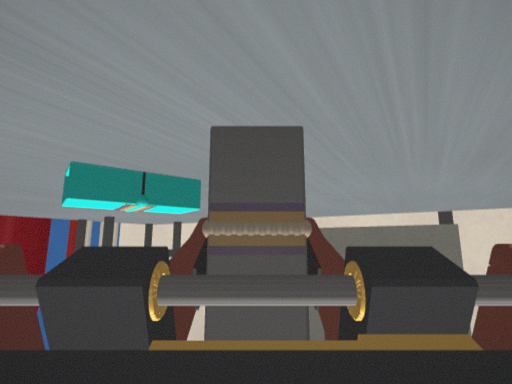

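It is standing: contact came at grasp height 65 mm, exactly the expected half length plus 10 mm, and the bead is unchanged at (257,230). Now I'll release it and look.

```bash
python3 - <<'E'
from h import *
def pose(R,g,back=0): return g+R[:,2]*(GO-back),R
C=stand(60); R=C@tool(25,-1); g=np.array([.47,-.28,.0652])
r.open_gripper(); r.dwell(.2)
r.servo_line(*pose(R,g,.10),speed=.15)
f=grab("wrist","w7"); np.savez("w7.npz",**f)
r.servo_line(*pose(R,g+[0,0,.2],.12),speed=.3); print(st())
f=grab("top","t7"); np.savez("t7.npz",**f)
im=cv2.imread("pics/t7.png")[190:330,270:410]; cv2.imwrite("pics/t7c.png",cv2.resize(im,None,fx=4,fy=4,interpolation=cv2.INTER_CUBIC))
q=r.inverse_kinematics([.45,-.27,.40],rotz(np.radians(60))@DOWN); print(q)
E
```

```text
t=21.8 tcp=[ 0.5155 -0.2007  0.3061] F=[ 0.3  0.9 -0.1] op=87.7mm q=[ 0.06  0.31  1.19 -1.1   2.13  0.2 ]
[-6.05253266e-01  2.90474064e-03  9.98386705e-01 -4.44089210e-16
  2.14030121e+00 -8.16544901e-02]
```

View pics/w7.png

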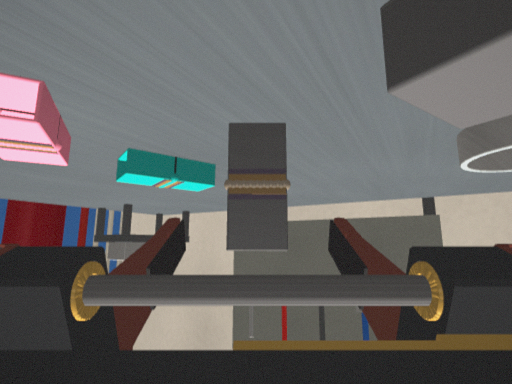

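View pics/t7c.png

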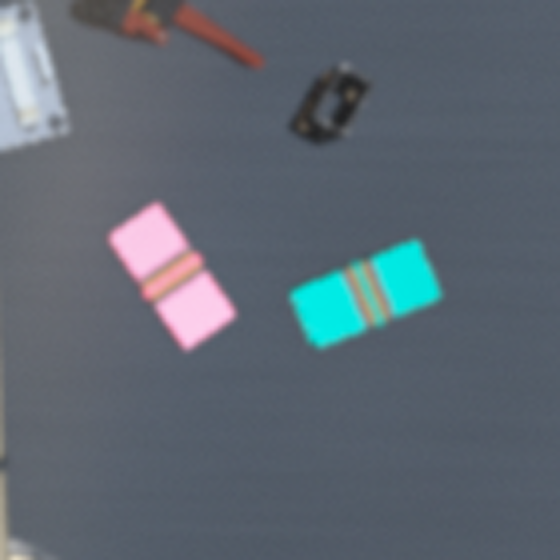

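In the wrist view the coupon stands upright at px (228–287,123–250). In the top crop its open box end is at (332,103), i.e. top px (353,216). I'll measure its position and yaw before the regrasp.

```bash
python3 - <<'E'
from h import *
f=dict(np.load("t7.npz")); g=f["color"].astype(int)
m=(g.max(2)<62).astype(np.uint8); m[:, :335]=0; m[:,370:]=0; m[:195]=0; m[230:]=0
m=cv2.morphologyEx(m,cv2.MORPH_CLOSE,np.ones((7,7)))
cs,_=cv2.findContours(m,cv2.RETR_EXTERNAL,cv2.CHAIN_APPROX_NONE); c=max(cs,key=cv2.contourArea)
P=np.array([onz(f,u,v,.11)[:2] for u,v in c[:,0]]); print(cv2.contourArea(c),cv2.minAreaRect((P*1000).astype(np.float32)))
fw=dict(np.load("w7.npz")); 
for p in ([.47,-.28,.11],[.47,-.28,.055]): print(proj(f,p),proj(fw,p))
# top edge / bottom edge of near (welded) face in w7: +z face at +h*15mm side
C=stand(60); ctr=np.array([.47,-.28,.0552])
for x in (-25,25):
  for y in (-55,0,55): print(x,y,np.round(proj(fw,ctr+C@np.array([x,y,15])/1000),1))
E
```

```text
162.0 ((465.5486755371094, -267.2668762207031), (35.2625732421875, 60.42748260498047), 56.23752212524414)
[355.77232202 214.78609303] [255.64545631 250.2340267 ]
[352.09985324 216.4888834 ] [255.70418921 187.14808141]
-25 -55 [224.5 250.9]
-25 0 [225.8 183.9]
-25 55 [227.  122.1]
25 -55 [286.7 251. ]
25 0 [285.5 183.9]
25 55 [284.4 122.1]
```

The predicted coupon edges (224.5–286.7, 122–251) match the wrist picture within 2–3 px. The top-view rectangle also includes the box sides, so I trust it less. Next is the regrasp from the other side.

```bash
python3 - <<'E'
from h import *
def pose(R,g,back=0): return g+R[:,2]*(GO-back),R
C=stand(60); R=C@FLIP@tool(25,1); g=np.array([.47,-.28,.0652])
r.reach([.44,-.27,.42],rotz(np.radians(60))@DOWN); print(st())
r.reach(*pose(R,g+[0,0,.12],.14)); print(st())
r.servo_line(*pose(R,g,.11),speed=.2); print(st())
f=grab("wrist","w8"); np.savez("w8.npz",**f)
for x in (-25,25):
  for y in (-55,0,55): print(x,y,np.round(proj(f,np.array([.47,-.28,.0552])+C@np.array([x,y,-15])/1000),1))
E
```

```text
t=22.9 tcp=[ 0.4403 -0.2702  0.4175] F=[-0.1 -0.5 -0.6] op=87.8mm q=[-0.62  0.01  0.96 -0.    2.18 -0.09]
t=23.9 tcp=[ 0.416  -0.3742  0.236 ] F=[0.4 0.6 0.1] op=88.3mm q=[-1.24  0.39  1.21  0.99  2.19 -0.39]
t=24.7 tcp=[ 0.4293 -0.352   0.1056] F=[ 0.  -0.6 -0.3] op=87.9mm q=[-1.21  0.46  1.37  0.9   2.03 -0.59]
-25 -55 [222.5 165. ]
-25 0 [227.  215.3]
-25 55 [230.3 253.5]
25 -55 [286.5 165.2]
25 0 [282.2 215.5]
25 55 [279.  253.7]
```

View pics/w8.png

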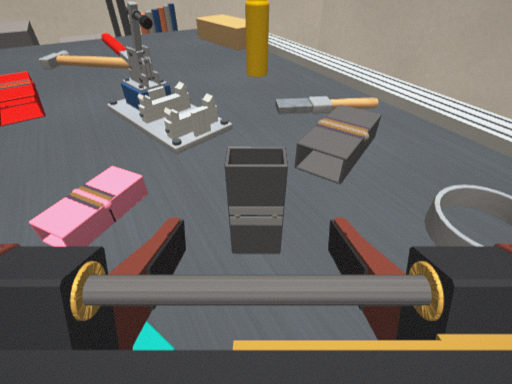

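The bare face (joint line, two tack spots) faces the gripper at px (256,215), and the predicted outline agrees. Now I'll grasp, lift and carry it to the jig.

```bash
python3 - <<'E'
from h import *
def pose(R,g,back=0): return g+R[:,2]*(GO-back),R
C=stand(60); R=C@FLIP@tool(25,1); g=np.array([.47,-.28,.0652])
print(r.servo_line(*pose(R,g),speed=.1,contact_N=8)); print(st())
r.clamp(50); print(st())
r.servo_line(*pose(R,g+[0,0,.03]),speed=.06)
r.servo_line(*pose(R,g+[0,0,.20]),speed=.2); print(st())
R2=RJ@tool(25,1)
r.reach(*pose(R2,J(0,-140,150))); print(st())
f=grab("wrist","w9"); grab("side","s9"); np.savez("w9.npz",**f)
E
```

```text
False
t=26.0 tcp=[ 0.4785 -0.2659  0.0576] F=[-0.3  0.3 -0.3] op=87.7mm q=[-1.09  0.39  1.55  0.93  1.87 -0.61]
t=26.6 tcp=[ 0.4785 -0.2654  0.0573] F=[-0.3  0.4  0.4] op=49.7mm q=[-1.09  0.39  1.55  0.93  1.87 -0.61]
t=28.3 tcp=[ 0.4782 -0.2651  0.2558] F=[-0.6 -0.6 -3.8] op=49.7mm q=[-1.09  0.2   1.42  1.05  2.06 -0.3 ]
t=30.7 tcp=[ 0.5233 -0.1116  0.1878] F=[ 0.1 -0.6 -3.7] op=49.6mm q=[-0.48  0.14  1.3   0.34  1.99  2.48]
```

View pics/w9.png

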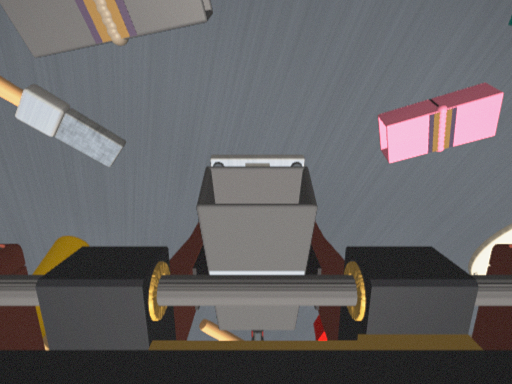

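View pics/s9.png

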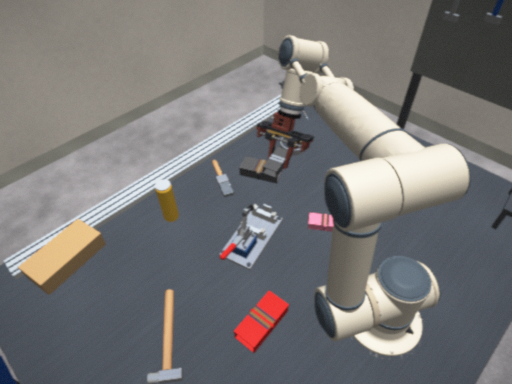

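The coupon is held flat, bare face up: bright joint band at px (257,272), near end edge at v≈205. I'll check its pose in the hand against the prediction.

```bash
python3 - <<'E'
from h import *
f=dict(np.load("w9.npz")); 
s=monitor.state(); gp=s['tcp_pos']-s['tcp_rot'][:,2]*GO; print(RJ.T@(gp-NEST)*1000, RJ.T@s['tcp_rot'])
c=gp+RJ@np.array([0,.010,0])
for z in (15,-15):
  for x,y in ((25,-55),(-25,-55),(25,0),(-25,0)): print(z,x,y,np.round(proj(f,c+RJ@np.array([x,y,z])/1000),1))
im=cv2.imread("pics/w9.png")[145:345,180:335]; cv2.imwrite("pics/w9c.png",cv2.resize(im,None,fx=4,fy=4)[:600])
im=cv2.imread("pics/s9.png")[110:190,235:325]; cv2.imwrite("pics/s9c.png",cv2.resize(im,None,fx=7,fy=7,interpolation=cv2.INTER_CUBIC))
E
```

```text
[-1.47088924e-01 -1.40184760e+02  1.49842953e+02] [[-2.18123748e-04 -9.99999973e-01  7.71681609e-05]
 [-9.06156832e-01  2.30291970e-04  4.22941773e-01]
 [-4.22941779e-01  2.23271886e-05 -9.06156858e-01]]
15 25 -55 [196.8 208. ]
15 -25 -55 [319.8 208. ]
15 25 0 [210.7 284. ]
15 -25 0 [305.1 284. ]
-15 25 -55 [206.7 165.9]
-15 -25 -55 [309.4 165.9]
-15 25 0 [216.8 240.3]
-15 -25 0 [298.7 240.4]
```

View pics/w9c.png

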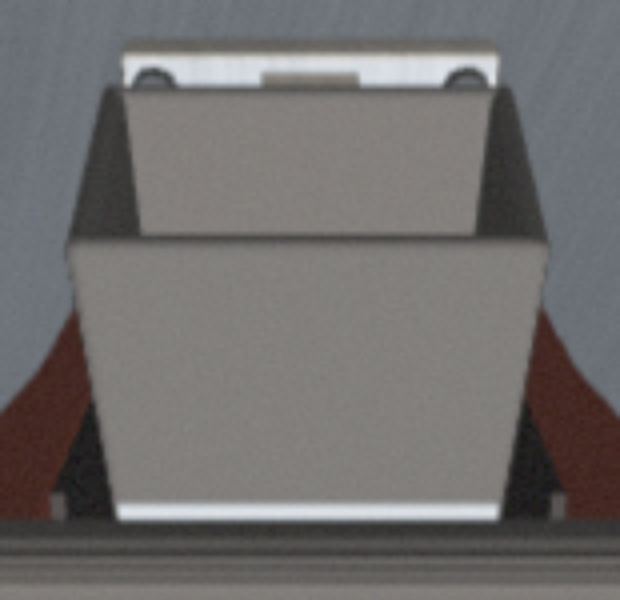

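View pics/s9c.png

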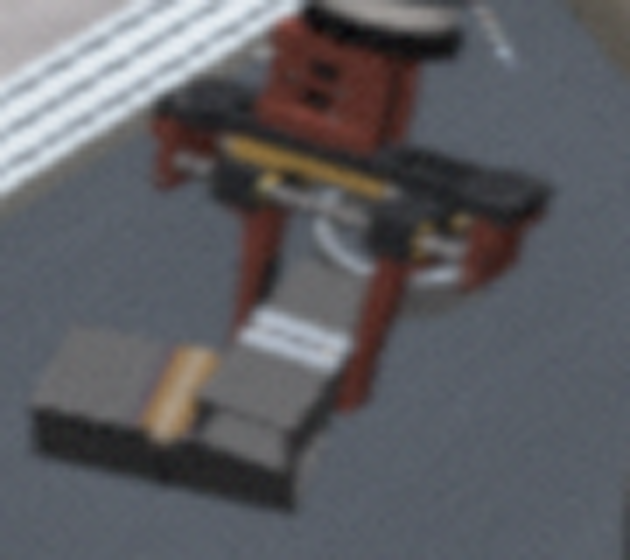

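The edges match within about 3 px: laterally within 0.5 mm, and the coupon sits perhaps 2 mm lower than nominal in the hand, with no tilt. I'll insert it with guarded lowering.

```bash
python3 - <<'E'
from h import *
def pose(R,g,back=0): return g+R[:,2]*(GO-back),R
R2=RJ@tool(25,1)
r.servo_line(*pose(R2,J(0,-110,55)),speed=.2)
r.servo_line(*pose(R2,J(0,-10,48)),speed=.15)
r.servo_line(*pose(R2,J(0,-10,22)),speed=.1); print(st())
print(r.servo_line(*pose(R2,J(0,-10,-4)),speed=.03,contact_N=8))
s=monitor.state(); gp=s['tcp_pos']-s['tcp_rot'][:,2]*GO; print(np.round(RJ.T@(gp-NEST)*1000,1),st())
f=grab("wrist","w10"); grab("side","s10")
im=cv2.imread("pics/s10.png")[170:290,190:320]; cv2.imwrite("pics/s10c.png",cv2.resize(im,None,fx=5,fy=5,interpolation=cv2.INTER_CUBIC))
E
```

```text
t=32.6 tcp=[0.487  0.0133 0.0591] F=[-0.1  0.3 -3.6] op=49.9mm q=[-0.3  -0.01  1.68  0.36  1.71  2.57]
True
[-0.2 -9.9  0. ] t=33.3 tcp=[0.4873 0.0135 0.0381] F=[ 0.2 -0.2  5. ] op=49.9mm q=[-0.3   0.01  1.7   0.36  1.67  2.55]
```

View pics/w10.png

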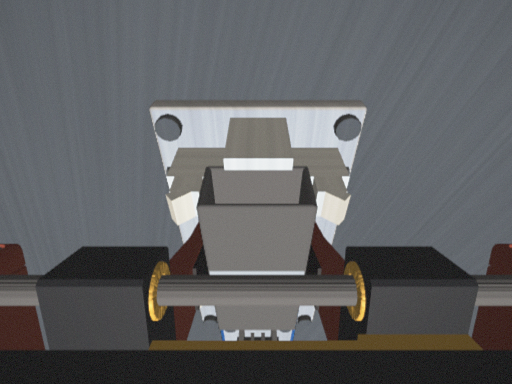

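View pics/s10c.png

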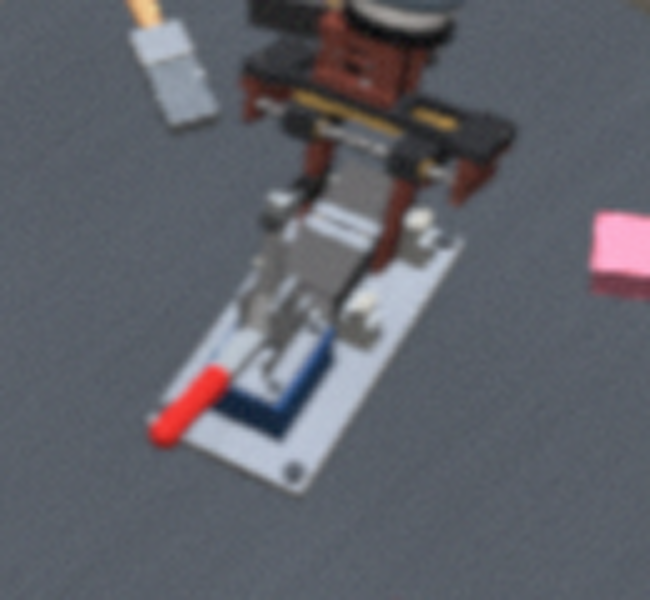

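Contact came at exactly nest height (grasp point 0.0 mm), with the coupon between the ears and bare face up. I'll release, retreat and inspect.

```bash
python3 - <<'E'
from h import *
def pose(R,g,back=0): return g+R[:,2]*(GO-back),R
R2=RJ@tool(25,1)
r.open_gripper(); r.dwell(.2)
r.servo_line(*pose(R2,J(0,-10,0),.10),speed=.15)
f=grab("wrist","w11"); np.savez("w11.npz",**f)
for z,pts in ((15,((25,-55),(-25,-55),(25,0),(-25,0),(25,55),(-25,55))),):
  for x,y in pts: print(z,x,y,np.round(proj(f,J(x,y,z)),1))
print(st())
grab("side","s11")
im=cv2.imread("pics/s11.png")[170:290,190:320]; cv2.imwrite("pics/s11c.png",cv2.resize(im,None,fx=5,fy=5,interpolation=cv2.INTER_CUBIC))
E
```

```text
15 25 -55 [223.3 166.6]
15 -25 -55 [290.7 166.6]
15 25 0 [228.  219.1]
15 -25 0 [285.8 219. ]
15 25 55 [231.6 258.4]
15 -25 55 [282.2 258.4]
t=35.3 tcp=[ 0.4986 -0.0267  0.1274] F=[ 0.   0.8 -0.4] op=87.6mm q=[-0.36  0.01  1.54  0.36  1.85  2.55]
```

View pics/w11.png

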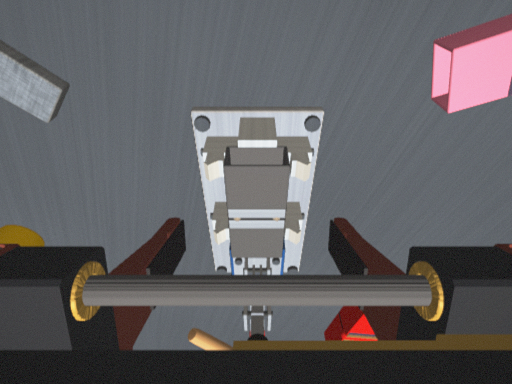

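View pics/s11c.png

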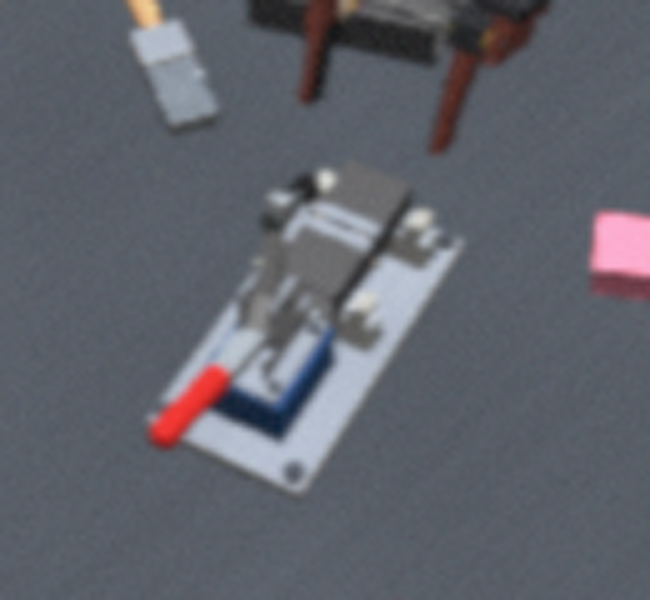

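The coupon lies home: its end edge at (224–290, v≈166) and centre line at v≈218 match the predicted (223–291,167) and 219. Joint line and tacks are on top. Now I'll close the clamp.

```bash
python3 - <<'E'
from h import *
def pose(R,g,back=0): return g+R[:,2]*(GO-back),R
R2=RJ@tool(25,1)
r.servo_line(*pose(R2,J(0,-60,60),.10),speed=.25)
r.reach(J(0,40,330),rotz(np.radians(106))@DOWN)
r.reach(*hpose(74,.12)); print(st())
grab("wrist","w12")
p,R=hpose(74); print(r.servo_line(p,R,speed=.1,contact_N=12))
r.clamp(20); print(st())
for th in (65,55,45,35,25,20,15,10,5,0):
    p,R=hpose(th); r.servo_line(p,R,speed=.1); print(th,st()[:75])
p,R=hpose(0,off=(-5,0)); print(r.servo_line(p,R,speed=.03,contact_N=18)); print(st())
grab("side","s13")
im=cv2.imread("pics/s13.png")[170:290,190:320]; cv2.imwrite("pics/s13c.png",cv2.resize(im,None,fx=5,fy=5,interpolation=cv2.INTER_CUBIC))
E
```

```text
t=39.4 tcp=[0.4113 0.2814 0.184 ] F=[0.5 0.4 0.4] op=87.3mm q=[ 0.93  0.16  1.4  -0.66  2.01  0.49]
False
t=41.8 tcp=[0.4333 0.201  0.0972] F=[-4.  -0.7  0.6] op=18.1mm q=[ 0.81  0.08  1.64 -0.67  1.82  0.5 ]
65 t=42.1 tcp=[0.4328 0.2027 0.1141] F=[-6.6  4.3  1.4] op=18.0mm q=[ 0.78  0.
55 t=42.5 tcp=[0.4336 0.1998 0.1333] F=[-6.5  3.4  3.8] op=17.8mm q=[ 0.72 -0.
45 t=42.8 tcp=[0.4356 0.193  0.1511] F=[-6.5  3.7  4.4] op=17.6mm q=[ 0.66 -0.
35 t=43.2 tcp=[0.4386 0.1827 0.1669] F=[-6.6  1.7  5.4] op=17.7mm q=[ 0.58 -0.
25 t=43.5 tcp=[0.4421 0.1703 0.1794] F=[-6.5  1.2  6.2] op=17.4mm q=[ 0.48 -0.
20 t=43.7 tcp=[0.4439 0.1639 0.1842] F=[-5.4  0.7  5.7] op=17.9mm q=[ 0.43 -0.
15 t=44.0 tcp=[0.446  0.1568 0.1882] F=[-4.8  2.2  7.3] op=17.6mm q=[ 0.38 -0.
10 t=44.2 tcp=[0.4478 0.1502 0.1908] F=[-5.3  4.3  2.4] op=17.9mm q=[ 0.33 -0.
5 t=44.5 tcp=[0.4496 0.1442 0.192 ] F=[-6.5  5.8  5.7] op=17.8mm q=[ 0.28 -0.
0 t=44.7 tcp=[0.4517 0.1367 0.1924] F=[-6.2  0.9  6. ] op=18.1mm q=[ 0.22 -0.
False
t=45.1 tcp=[0.4532 0.1314 0.192 ] F=[-4.6 -3.4  5.7] op=18.1mm q=[ 0.21 -0.26  1.62 -0.    1.79 -0.07]
```

View pics/s13c.png

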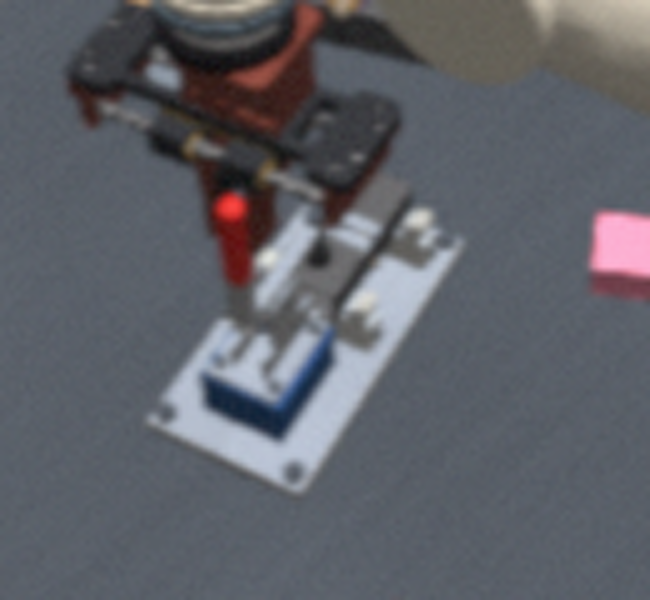

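The handle is nearly upright and the arm is down. The force in y has turned negative, i.e. over centre and pulling forward. I'll push on to find the stop.

```bash
python3 - <<'E'
from h import *
for o in (-7,-9,-11,-13):
    p,R=hpose(0,off=(o,0)); c=r.servo_line(p,R,speed=.03,contact_N=15); F=monitor.state()['contact_force']; print(o,c,np.round(RJ.T@F,1))
    if c or (RJ.T@F)[1]>12: break
r.open_gripper(); r.dwell(.2)
p,R=hpose(0,.10); r.servo_line(p,R,speed=.2); print(st())
f=grab("wrist","w14"); np.savez("w14.npz",**f)
g=f["color"].astype(int); m=((g[...,0]>150)&(g[...,1]<70)&(g[...,2]<70)).astype(np.uint8); n,l,s,c=cv2.connectedComponentsWithStats(m); print(s[1:],c[1:])
print(proj(f,J(0,127,176)),proj(f,J(0,127,155)))
E
```

```text
-7 False [-5.1 -1.7  4.6]
-9 False [-5.4  3.   6. ]
-11 False [-5.1  7.   4.8]
-13 False [-4.4 11.   6.2]
t=48.1 tcp=[0.4519 0.1375 0.2904] F=[ 0.2 -0.2 -1.2] op=87.4mm q=[ 0.22 -0.22  1.41 -0.    1.96 -0.06]
[[  91    0   62  101 3924]
 [ 246  192   20   19  312]] [[121.16743119  52.46024465]
 [255.59615385 200.76602564]]
[255.73605009 204.4569821 ] [255.81651663 197.34104131]
```

View pics/w14.png

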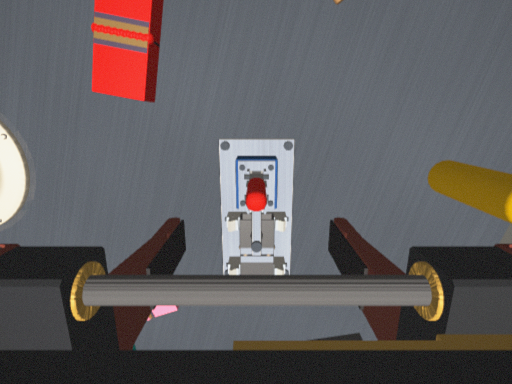

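The red grip blob is at px (255.6,200.8), between the predicted locked grip (197) and top (204). To verify, I'll repeat the first viewpoint and compare the grip centroid with the locked start (257.9,149.1), then compare the side view.

```bash
python3 - <<'E'
from h import *
r.servo_line(J(0,127,290),speed=.25)
q0=[1.40610601e-01,-2.02561659e-01,1.32106241,-1.8e-4,2.02348223,-1.20003278e-01]
r.set_joints(q0); f=grab("wrist","w15"); np.savez("w15.npz",**f); f0=dict(np.load("w1.npz"))
for F in (f0,f):
    g=F["color"].astype(int); m=((g[...,0]>150)&(g[...,1]<60)&(g[...,2]<60)).astype(np.uint8); m[:110]=0; v,u=np.nonzero(m); print(len(u),u.mean(),v.mean(),u.min(),u.max(),v.min(),v.max())
r.set_joints([-1.368,0.091,1.231,0,1.82,-0.057]); print(st())
for n in ("side","top"):
    f=grab(n,n+"16"); a=cv2.imread(f"pics/{n}0.png"); b=cv2.imread(f"pics/{n}16.png")
    d=cv2.absdiff(a,b).max(2); m=(d>30).astype(np.uint8); k,l,s,c=cv2.connectedComponentsWithStats(m)
    print(n,[(x[:5].tolist()) for x in s[1:] if x[4]>6])
    for im in (a,b):
        g=im.astype(int); mm=((g[...,2]>140)&(g[...,1]<60)&(g[...,0]<60)).astype(np.uint8); k,l,s,c=cv2.connectedComponentsWithStats(mm); print([(np.round(c[i],1).tolist(),int(s[i][4])) for i in range(1,k) if s[i][4]>15])
im=cv2.imread("pics/w15.png")[100:270,200:320]; cv2.imwrite("pics/w15c.png",cv2.resize(im,None,fx=3.5,fy=3.5,interpolation=cv2.INTER_CUBIC))
A=[cv2.resize(cv2.imread(f"pics/side{i}.png")[190:270,215:290],None,fx=5,fy=5,interpolation=cv2.INTER_CUBIC) for i in ("0","16")]; cv2.imwrite("pics/cmp.png",np.hstack(A))
E
```

```text
257 257.8599221789883 149.13229571984436 249 266 141 158
263 258.9467680608365 148.17110266159696 251 268 140 157
t=51.5 tcp=[ 0.1549 -0.5795  0.2229] F=[ 0.1 -0.2 -0.3] op=87.8mm q=[-1.37  0.09  1.23  0.    1.82 -0.06]
side [[493, 18, 17, 4, 25], [471, 44, 6, 2, 7], [480, 52, 7, 2, 7], [497, 60, 8, 3, 13], [255, 211, 12, 9, 71]]
[([274.9, 304.7], 168), ([250.4, 338.9], 111)]
[([270.2, 294.8], 19), ([265.2, 301.1], 29), ([278.9, 307.2], 111), ([250.2, 339.1], 102)]
top [[257, 202, 11, 16, 121]]
[([220.4, 215.7], 18), ([202.2, 284.8], 378), ([171.1, 287.4], 365)]
[([220.2, 215.7], 18), ([202.2, 284.7], 377), ([171.1, 287.4], 366)]
```

View pics/w15c.png

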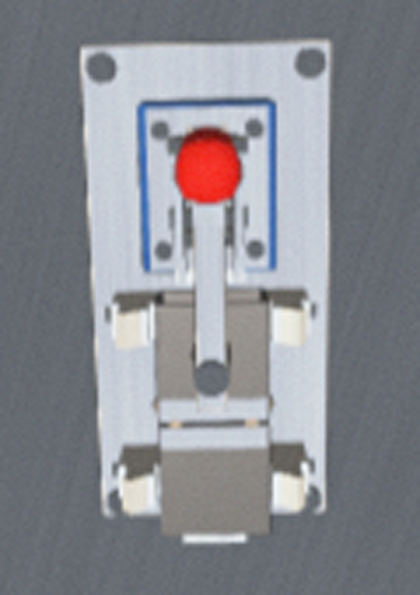

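View pics/cmp.png

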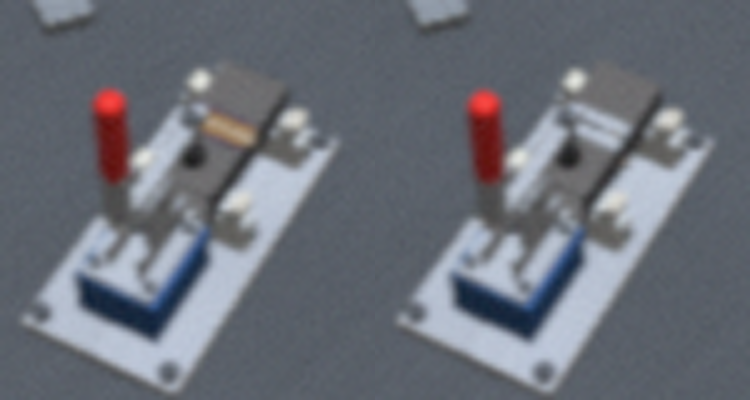

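The before/after comparison shows only the weld band has changed, at side px (255–267,211–220) and top px (257–268,202–218). The handle, clamp and bystanders look the same as at the start. Handing in.

```bash
python3 - <<'E'
from h import *
print(st()); sign_off()
E
```

```text
t=51.6 tcp=[ 0.1548 -0.5795  0.2228] F=[-0.   0.5  0.7] op=87.5mm q=[-1.37  0.09  1.23  0.    1.82 -0.06]
the job is handed in; nothing more can be done
```

The coupon is back in the jig with its bare face up and the clamp locked on it. I handed the job in at 51.6 s of the 72 s; the sign-off gives no verdict.

**What I did:** I swung the clamp handle open and lifted the coupon out by its sides. I stood it on end on the clear bench and regrasped it from the other side. Then I lowered it into the nest and brought the handle back over centre until it met its stop.

**Last checks:**
- **Seating:** contact came with the grasp point at nest height (0.0 mm), and the coupon's edges were within 1–2 px of the predicted home position.
- **Face up:** the joint line and two tack spots are on top.
- **Clamp and bystanders:** comparing the side and top pictures with the start, nothing in the work area differs except the weld band. The handle, clamp arm and bystanders are where they began, and the robot is back at its start pose, touching nothing.

**Disagreements:**
- The top-view estimate of the standing coupon was about 13 mm off because it included the box sides. I used the wrist view instead.
- The wrist view before insertion suggested the coupon sat about 2 mm low in the hand, but the contact height did not confirm it.
- In the repeated wrist view the grip sat 1 px from its start position, which is within how well the arm repeats a pose.
- While seating the handle I pushed 13 mm past its nominal locked point and saw a steady rise to about 11 N. I read that as the stop with the pads slipping.

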